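Emboss the wooden tags in the hand-wheel press

TASK

Emboss all the wooden tags lying on the black rubber mat: slide each one lengthwise into its own slot of the press, fully home against the stop, then with all of them in turn the hand-wheel clockwise a full turn as far as it goes so that the platen comes down, and turn it all the way back. Then pull the tags out and lay them flat, not on top of one another, on the metal sheet, and leave the other things on the bench where they are.

Things in the scene. Friction and masses are not known exactly. Their poses are not given: they have to be found in the camera images.
- press: bench embossing press, fixed, 270 (y) by 160 mm (x), 47 mm high roof over three slots at y = +66, 0, -66 mm; origin on the table in the middle of the plane of the slot mouths, x into the slots, away from the robot. A tag that is home has its centre at x = 11 mm and sticks out 44 mm towards the robot. Any slot, either end first. The platen never touches the tags, only the roof
- slot1 (a point): centre of the mouth of the left (press y = +66 mm) slot of the press; x points into the slot. The slot is 38 mm wide and 18 mm high (floor 20 mm above the table, this point 29 mm), with flared lips that reach 8 mm out in front of the mouth (there the opening is about 5 mm wider), and a back stop 66 mm inside
- slot2 (a point): centre of the mouth of the middle slot of the press; x points into the slot. The slot is 38 mm wide and 18 mm high (floor 20 mm above the table, this point 29 mm), with flared lips that reach 8 mm out in front of the mouth (there the opening is about 5 mm wider), and a back stop 66 mm inside
- slot3 (a point): centre of the mouth of the right (press y = -66 mm) slot of the press; x points into the slot. The slot is 38 mm wide and 18 mm high (floor 20 mm above the table, this point 29 mm), with flared lips that reach 8 mm out in front of the mouth (there the opening is about 5 mm wider), and a back stop 66 mm inside
- wheel (a joint): rotation of the hand-wheel about its vertical axis, rad, growing clockwise seen from above; 0 = platen up (stop), 6.6 = platen fully down (stop), a little over one full turn; at the start between 0 and 0.2. It stays where it is left; friction about 3 N at the handle
- wheel_axis (a point): point on the wheel's vertical axis at the height of handle; 100 mm behind the mouths (press x), over a yoke beam 135 mm high with columns at y = +-115 mm. The wheel is 136 mm across, its rim at 147 to 159 mm above the table
- handle (a point): grip point of the wheel's upright handle, a wooden cylinder of 24 mm diameter that spins freely on its own pin, 52 mm from the wheel axis; it stands from 160 to 218 mm above the table, this point is at 194 mm. With the wheel at 0 it is on the far side of the axis (press +x)
- raw_mat: black rubber mat, fixed, 200 (x) by 230 (y) mm, 2 mm thick, on which the tags lie side by side at the start; origin at the centre of its underside. To the left or the right of the press
- dry_sheet: bare aluminium sheet, fixed, 200 (x) by 230 (y) mm, 2 mm thick, empty at the start, on the other side of the press; origin at the centre of its underside
- tag1: pale rectangular wooden tag, 110 mm long (its x), 34 mm wide (its y), 14 mm thick (its z), about 40 g; both ends and both faces are alike; origin at its centre. Lies flat on raw_mat at the start (None from the start = this one is absent: there are two or three)
- tag2: pale rectangular wooden tag, 110 mm long (its x), 34 mm wide (its y), 14 mm thick (its z), about 40 g; both ends and both faces are alike; origin at its centre. Lies flat on raw_mat at the start (None from the start = this one is absent: there are two or three)
- tag3: pale rectangular wooden tag, 110 mm long (its x), 34 mm wide (its y), 14 mm thick (its z), about 40 g; both ends and both faces are alike; origin at its centre. Lies flat on raw_mat at the start (None from the start = this one is absent: there are two or three)
- slice1: round wood slice, 84 mm across, 14 mm thick, a bystander; origin at its underside
- slice2: round wood slice, 90 mm across, 14 mm thick, a bystander that carries slice3
- slice3: round wood slice, 80 mm across, lying on slice2, a bystander
- spoon: wooden spoon 210 mm long, a bystander
- driver: screwdriver, a bystander
- mug: white mug 76 mm across, 90 mm tall, a bystander
Not all that is in view belongs to the job. Leave any red or yellow look-alike of the tag2 alone. What is shaped like the tag3 but orange is not meant.

How it is judged (in metres and radians):
On the way, in this order (a step that is already met when the one before it is completed fails the run):
1. all the tags are fully home in slots of the press while the platen is still up (x of tag1 in the frame of press between 0.006 and 0.016 m and y of tag1 in the frame of press between -0.075 and 0.075 m and z of tag1 in the frame of press between 0.022 and 0.036 m and angle between the x axis of each of tag1, tag2, tag3 and the x axis of press, either way round below 0.12 rad and x of tag2 in the frame of press between 0.006 and 0.016 m and y of tag2 in the frame of press between -0.075 and 0.075 m and z of tag2 in the frame of press between 0.022 and 0.036 m and x of tag3 in the frame of press between 0.006 and 0.016 m and y of tag3 in the frame of press between -0.075 and 0.075 m and z of tag3 in the frame of press between 0.022 and 0.036 m and value of joint wheel below 0.6 rad), for 0.2 s.
2. the wheel has been turned clockwise a full turn to the stop, with all the tags home (x of tag1 in the frame of press between 0.006 and 0.016 m and y of tag1 in the frame of press between -0.075 and 0.075 m and z of tag1 in the frame of press between 0.022 and 0.036 m and angle between the x axis of each of tag1, tag2, tag3 and the x axis of press, either way round below 0.12 rad and x of tag2 in the frame of press between 0.006 and 0.016 m and y of tag2 in the frame of press between -0.075 and 0.075 m and z of tag2 in the frame of press between 0.022 and 0.036 m and x of tag3 in the frame of press between 0.006 and 0.016 m and y of tag3 in the frame of press between -0.075 and 0.075 m and z of tag3 in the frame of press between 0.022 and 0.036 m and value of joint wheel above 6.35 rad), for 0.2 s.
3. the wheel has been turned all the way back (value of joint wheel below 0.3 rad), for 0.2 s.
At the end, for the whole second after the job is handed in: every tag lies flat (within 0.12 rad) on the metal sheet itself (not on another tag), its centre within 85 mm of the sheet's centre lengthwise and 110 mm crosswise, at rest and released; the wheel is turned back (below 0.35 rad) (x of tag1 in the frame of dry_sheet between -0.085 and 0.085 m and y of tag1 in the frame of dry_sheet between -0.11 and 0.11 m and z of each of tag1, tag2, tag3 in the frame of dry_sheet below 0.014 m and angle between the z axis of each of tag1, tag2, tag3 and the z axis of dry_sheet, either way round below 0.12 rad and linear speed of each of tag1, tag2, tag3 below 0.02 m/s and x of tag2 in the frame of dry_sheet between -0.085 and 0.085 m and y of tag2 in the frame of dry_sheet between -0.11 and 0.11 m and x of tag3 in the frame of dry_sheet between -0.085 and 0.085 m and y of tag3 in the frame of dry_sheet between -0.11 and 0.11 m and value of joint wheel below 0.35 rad); the robot touches nothing.
It fails at once if a bystander on the bench was pushed more than 5 cm from its place (distance of any of slice1, slice2, slice3, spoon, driver, mug from where it was at the start of the episode above 0.05 m).
It fails at once if the mug was tipped over (angle between mug's own z axis and vertical above 0.6 rad).
Of tag1, tag2, tag3 only 2 to 3 are there at a start; the rules pass over those that are not, and their reading is None.
At some moment in a run one of tag1, tag2, tag3 may be knocked a few centimetres aside while the robot is not near it.
Once in a run the grip may slacken for a moment while it holds something.
It also fails if it takes over 210 s, if anything falls off the work surface, if the arm or the gripper's body presses on something with over 40 N, if the wrist force passes 120 N, or if a joint passes its speed limit or range.

ROBOT

A 6-joint arm with a two-finger parallel gripper is mounted at the origin on the work surface. World frame = base frame: x ahead of the robot, y to its left, z up, the work surface at z = 0. Lengths are in m, angles in degrees, forces in N, time in s.
With the tool pointing down it reaches from about 0.3 to 0.775 m from the base axis. Payload 14.6 kg.
Tool frame: the origin (TCP) lies where the fingers leave the gripper's body, on its centre line; the fingertips stand 97 mm ahead of it and the grasp point (between the pads) lies 78 mm ahead of it (manip.tip_reach is the distance from the TCP to the fingertips, in m); z points along the fingers, y is the line along which they close (so a half turn about z gives the same grasp; the last joint's range is limited). The gripper opens to 94 mm and grips with 3 to 60 N. Pads are 16 mm wide; open, the fingers measure 119 mm over their backs; the gripper's body (75 mm by 177 mm) begins 78 mm behind the grasp point.
Start: joints at [-3.816, 17.183, 87.147, -0, 75.671, -3.816], TCP at [0.55, -0, 0.303] pointing down, gripper open.
Joint ranges: [-173.82, 173.82], [-45.26, 126.66], [13.44, 144.39], [-59.66, 239.66], [0, 175.72], [-146.38, 146.38]. Speed limits (degrees/s): [127.2, 127.2, 147.25, 180, 180, 180].

INTERFACE

Orientations are given as a 3x3 rotation matrix whose columns are the frame's x, y, z axes.
In Python, from plant import manip gives the robot as it stands.
- The arm moves only by the shell command python3 -m pendant 'ROWS' [OPENING] [FORCE]. ROWS is JSON, a list of rows, each a list of 2 entries, a list of its own where there are three numbers: the shift along the tool's x, y, z in m, then the turn about the tool's z in degrees. In form: [[[tx, ty, tz], twist], ...]. A call has 1 to 12 rows; each row is the pose to reach, as a shift and turn from the pose commanded when the call began, along the tool's axes at that moment; what a row does not reach only later rows make up. A row lasts 1/8 s, in which the tool goes at most 62.5 mm and 10.7 degrees, less where a joint would pass 70% of its speed; a pose out of reach is approached as far as the arm can. A call with a gripper value outside its range is refused whole. OPENING is the finger opening in m, from 0 to 0.094, set as the call begins (- or left out, the last holds). The fingers move at their own pace and stop on an object; FORCE is the grip in N (left out, the last holds). Time passes only in rows, so rows that repeat a pose let the fingers close. It gives the time, the measured TCP pose, the force, the opening and the grip force at its end, in the units of the state.
- manip.read_state(): the state, without advancing time (a new reading comes with each control period).
- manip.snapshot(name): name is "scene" or "side" or "wrist"; returns a dict with "color" (384x512x3 uint8, red, green, blue), "depth" (384x512 float32, m along the optical axis (not along the pixel's ray), 0 where there is no reading), "fovy" (degrees; the focal length in pixels is half the picture's height over the tangent of half this angle, whatever the lens; pixels are square), "cx", "cy" (the principal point, pixels), "camera_from_world" (4x4, takes a point from world to camera coordinates). Camera axes: x right, y down, z forward; pixel columns grow to the right and rows downward; lengths in m; the calibration is good to about 2 mm. A picture is of the moment at which its call begins.
- manip.close_job(): hands the job in; it is judged then, once.
The state is a dict: "clock": time; "joints": joint angles; "dq": joint speeds; "tau": joint torques, N m; "tool_pos": TCP position; "orientation": TCP orientation; "force": force on the tool from outside, world axes, zero at the start; "wrist_torque": the same for the moment, N m; "opening": finger opening in m; "grasp_force": force on a finger pad.
Only numpy, scipy, OpenCV 4.12 (cv2) and the standard library are available. Lean on these libraries where they do the work, as an engineer would, in place of code of your own. Each camera call takes 0.05 s, during which the arm holds its last target. There are 200 camera calls.

## Working session

There is one attempt and no reset: what is moved stays moved. The work goes in short steps, Python scripts to look and compute and a shell command to move; the robot and the scene stay as the last step left them, time stands still between calls to the robot, and variables do not carry over. Pictures are saved under pics/ and viewed, at most 14 in all, crops included, and the job is handed in when it is done.

```bash
ls; mkdir -p pics; cat > h.py <<'E'
import numpy as np, cv2
from plant import manip
def snap(n, save=None):
    s=manip.snapshot(n)
    if save: cv2.imwrite('pics/'+save+'.png', s['color'][:,:,::-1])
    return s
def world(s):
    "per-pixel world points HxWx3 (nan w/o depth)"
    h,w=s['depth'].shape; f=h/2/np.tan(np.radians(s['fovy']/2))
    u,v=np.meshgrid(np.arange(w),np.arange(h)); d=s['depth'].astype(float).copy(); d[d==0]=np.nan
    P=np.stack([(u-s['cx'])/f*d,(v-s['cy'])/f*d,d,np.ones_like(d)],-1)
    return (P@np.linalg.inv(s['camera_from_world']).T)[...,:3]
def ray(s,u,v,z):
    h=s['depth'].shape[0]; f=h/2/np.tan(np.radians(s['fovy']/2)); M=np.linalg.inv(s['camera_from_world'])
    d=M[:3,:3]@np.array([(u-s['cx'])/f,(v-s['cy'])/f,1.]); o=M[:3,3]
    return o+d*(z-o[2])/d[2]
def proj(s,p):
    h=s['depth'].shape[0]; f=h/2/np.tan(np.radians(s['fovy']/2))
    c=s['camera_from_world']@np.append(p,1); return c[0]/c[2]*f+s['cx'],c[1]/c[2]*f+s['cy']
def st():
    s=manip.read_state(); R=np.array(s['orientation'])
    print('t',round(s['clock'],2),'p',np.round(s['tool_pos'],4),'x',np.round(R[:,0],3),'y',np.round(R[:,1],3),'z',np.round(R[:,2],3),'F',np.round(s['force'],1),'op',round(s['opening'],4),'g',round(s['grasp_force'],1),'q',np.round(s['joints'],1))
    return s
E
python3 - <<'E'
from h import *
st()
a=snap('scene'); b=snap('side')
im=np.hstack([a['color'],b['color']])[:,:,::-1]
cv2.imwrite('pics/a.png',cv2.resize(a['color'][:,:,::-1],(800,600))); cv2.imwrite('pics/b.png',cv2.resize(b['color'][:,:,::-1],(800,600)))
snap('wrist','w0')
for s in(a,b): print(np.round(np.linalg.inv(s['camera_from_world'])[:3],3),s['fovy'])
E
```

```text
pics
t 0.0 p [0.5498 0.     0.3021] x [-0.  1.  0.] y [ 1.     0.    -0.001] z [-0.001  0.    -1.   ] F [0.7 0.4 0.1] op 0.094 g 0.0 q [-3.8 17.2 87.2 -0.  75.7 -3.8]
[[-0.065  0.744 -0.665  1.358]
 [ 0.998  0.06  -0.031  0.02 ]
 [ 0.017 -0.665 -0.746  1.108]] 52.51534575523996
[[ 0.659 -0.548  0.516 -0.323]
 [-0.752 -0.462  0.47  -0.8  ]
 [-0.02  -0.698 -0.716  1.269]] 43.51903756520217
```

View pics/a.png

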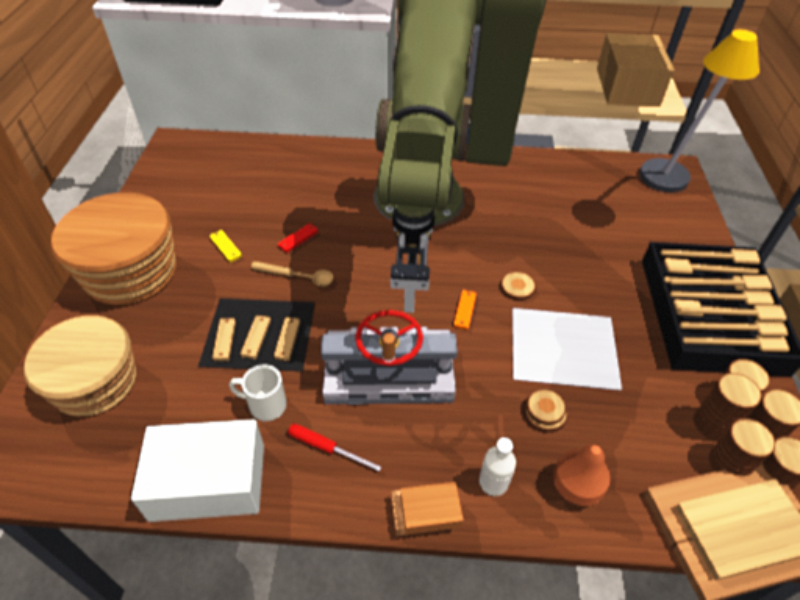

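View pics/b.png

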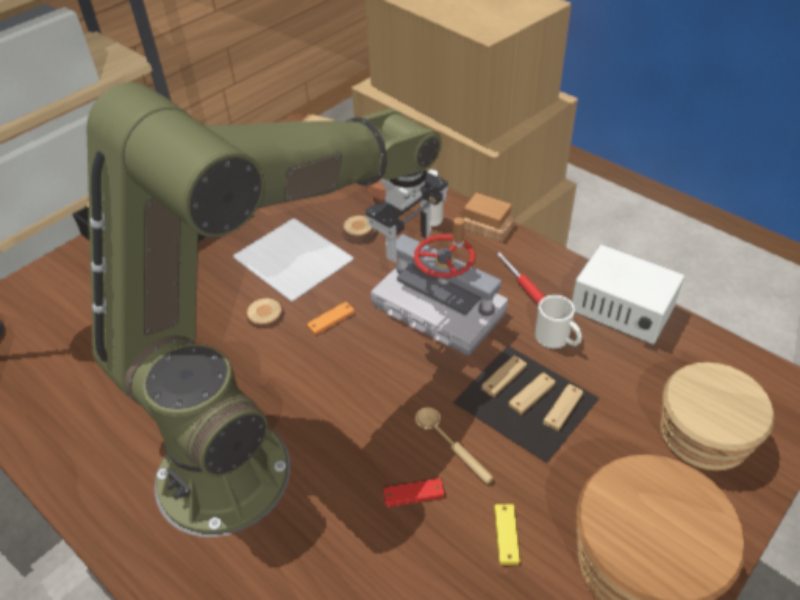

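The black mat holds three pale tags, at (224,338), (256,336) and (288,338) in the 800-px scene view. These fit the description. The red (298,238), yellow (225,245) and orange (466,308) pieces are off the mat and wrongly coloured, so I leave them. The sheet is at (566,347) and the wheel at (390,340).

```bash
cat >> h.py <<'E'
def tags(s,zlo=.008,zhi=.05,region=None,smin=30):
    P=world(s); hsv=cv2.cvtColor(s['color'],cv2.COLOR_RGB2HSV)
    m=(P[...,2]>zlo)&(P[...,2]<zhi)&(hsv[...,0]>8)&(hsv[...,0]<28)&(hsv[...,1]>smin)&(hsv[...,2]>90)
    if region: m&=(P[...,0]>region[0])&(P[...,0]<region[1])&(P[...,1]>region[2])&(P[...,1]<region[3])
    n,l,stt,c=cv2.connectedComponentsWithStats(m.astype(np.uint8),connectivity=4)
    out=[]
    for i in range(1,n):
        if stt[i,4]<40: continue
        q=P[l==i]; z=np.median(q[:,2]); top=q[abs(q[:,2]-z)<.005]
        (cx,cy),(w,h),a=cv2.minAreaRect((top[:,:2]*1000).astype(np.float32))
        if w<h: w,h,a=h,w,a+90
        a=(a+90)%180-90
        out.append([cx/1000,cy/1000,z,a,w,h,stt[i,4]]+list(c[i]))
    return np.array(out)
E
python3 - <<'E'
from h import *
np.set_printoptions(suppress=True,precision=4)
for n in('scene','side'):
    s=snap(n); P=world(s); hsv=cv2.cvtColor(s['color'],cv2.COLOR_RGB2HSV)
    print(n); print(tags(s,region=(.35,.8,-.5,-.14)))
    def rect(m,name):
        k,l,t,c=cv2.connectedComponentsWithStats(m.astype(np.uint8)); i=1+np.argmax(t[1:,4]); q=P[l==i]
        print(name,cv2.minAreaRect((q[:,:2]*1000).astype(np.float32)),np.median(q[:,2]),t[i,4],c[i])
    flat=abs(P[...,2])<.008
    rect(flat&(hsv[...,2]>150)&(hsv[...,1]<40)&(P[...,0]>.2)&(P[...,0]<.8),'sheet')
    rect((P[...,2]<.03)&(hsv[...,2]<60)&(P[...,1]<-.05)&(P[...,0]>.35)&(P[...,0]<.85),'mat')
    B=(P[...,0]>.4)&(P[...,0]<.9)&(abs(P[...,1])<.25)
    rect(B&(P[...,2]>.04)&(P[...,2]<.052)&(hsv[...,1]<60),'roof')
    rect(B&(P[...,2]>.125)&(P[...,2]<.139)&(hsv[...,1]<60),'yoke')
    red=B&((hsv[...,0]<6)|(hsv[...,0]>174))&(hsv[...,1]>150)&(P[...,2]>.135)&(P[...,2]<.17)
    rect(red,'wheel'); print(cv2.minEnclosingCircle((P[red][:,:2]*1000).astype(np.float32)))
    h=B&(P[...,2]>.175)&(P[...,2]<.225)&(hsv[...,0]<28)&(hsv[...,1]>80)
    if h.sum(): print('handle',h.sum()); rect(h&(P[...,2]>.21),'handletop')
    r=B&(P[...,2]>.04)&(P[...,2]<.052)&(hsv[...,1]<60); 
E
```

```text
scene
[[  0.5401  -0.3442   0.0157  -3.6194 113.5032  36.3322 264.     163.1023
  215.697 ]
 [  0.5526  -0.4134   0.0158   6.4082 113.1243  34.7736 268.     143.0672
  217.0336]
 [  0.5391  -0.2731   0.0159  -2.924  114.3773  34.8537 250.     183.268
  216.52  ]]
sheet ((503.8414306640625, 354.13812255859375), (233.1881103515625, 212.533447265625), 87.17388153076172) 0.0016036031597808087 3014 [360.9824 223.1135]
mat ((518.4067993164062, -341.5935363769531), (204.28761291503906, 231.13275146484375), 2.331692934036255) 0.001993144742186148 1749 [167.3774 212.2784]
roof ((659.341552734375, -33.59687805175781), (62.59241485595703, 269.3521423339844), 3.8381173610687256) 0.04663419898286891 674 [248.589  247.0386]
yoke ((634.9986572265625, -130.4326629638672), (53.063072204589844, 79.00900268554688), 5.653975486755371) 0.13430192532482965 317 [216.9243 220.9401]
wheel ((629.234619140625, -35.770172119140625), (132.21009826660156, 130.13702392578125), 11.180459976196289) 0.15746847716061219 431 [248.8538 215.6102]
((627.5437622070312, -36.19936752319336), 67.97191619873047)
handle 107
han
[... 695 characters left out ...]
72 [306.2554 248.5269]
roof ((595.4374389648438, -40.99620056152344), (166.93850708007812, 275.740478515625), 7.304689884185791) 0.04679285162447999 1265 [278.5455 197.3913]
yoke ((630.9349975585938, -125.27301025390625), (53.010353088378906, 95.7784423828125), 5.724096298217773) 0.13408313604766187 268 [306.9701 179.2761]
wheel ((619.7738037109375, -39.286376953125), (129.76861572265625, 128.51434326171875), 5.543265342712402) 0.15649010030743793 250 [283.568 163.584]
((621.4843139648438, -36.991363525390625), 67.62933349609375)
handle 87
handletop ((672.9823608398438, -33.81052780151367), (18.669687271118164, 22.17107582092285), 29.802576065063477) 0.2178837795810804 31 [293.3226 141.4194]
```

View pics/w0.png

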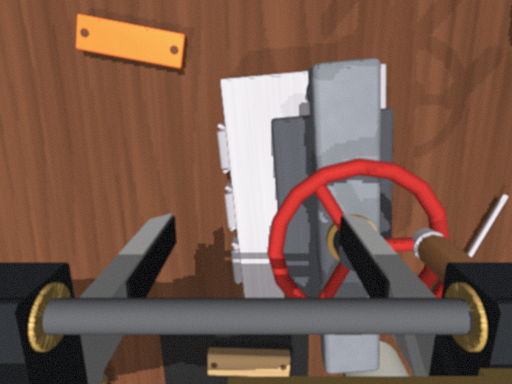

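The wrist view shows the press with its mouths at about column 230, rows 140-270, and the wheel at about (357,245). I'll back off for a cleaner view of the press front.

```bash
python3 -m pendant '[[[-0.02,-0.03,-0.03],0],[[-0.04,-0.06,-0.05],0],[[-0.05,-0.08,-0.08],0],[[-0.05,-0.1,-0.1],0],[[-0.05,-0.1,-0.1],0],[[-0.05,-0.1,-0.1],0]]'; python3 - <<'E'
from h import *
np.set_printoptions(suppress=True,precision=4)
S=st(); s=snap('wrist','w1'); P=world(s); R=np.array(S['orientation'])
M=np.linalg.inv(s['camera_from_world']); print('cam in tool',R.T@(M[:3,3]-np.array(S['tool_pos'])), M[:3,:3])
hsv=cv2.cvtColor(s['color'],cv2.COLOR_RGB2HSV)
B=(P[...,0]>.4)&(P[...,0]<.9)&(abs(P[...,1]+.03)<.2)
m=B&(abs(P[...,2]-.047)<.004)&(hsv[...,1]<70)
# front edge: for each row, min x of roof
pts=[]
for r in range(384):
    c=np.where(m[r])[0]
    if len(c)>8: pts.append(P[r,c[0]])
pts=np.array(pts); print(len(pts),pts[::8])
a,b=np.polyfit(pts[:,1],pts[:,0],1)
k=abs(pts[:,0]-a*pts[:,1]-b)<.002
a,b=np.polyfit(pts[k,1],pts[k,0],1); print('front x=%.4f*y+%.4f yaw %.2f deg, n %d  y range'%(a,b,-np.degrees(np.arctan(a)),k.sum()),pts[k,1].min(),pts[k,1].max())
y=B&(abs(P[...,2]-.135)<.004)&(hsv[...,1]<60); q=P[y]; print('yoke',cv2.minAreaRect((q[:,:2]*1000).astype(np.float32)),y.sum())
E
```

```text
clock: 1.0
tool_pos: [0.4504, -0.0499, 0.4016]
orientation: [[-0.0, 1.0, -0.001], [1.0, 0.0, 0.0], [0.0, -0.001, -1.0]]
force: [0.3, 0.3, 1.1]
opening: 0.0939
grasp_force: 0.0
t 1.0 p [ 0.4504 -0.0499  0.4016] x [-0.  1.  0.] y [ 1.     0.    -0.001] z [-0.001  0.    -1.   ] F [0.3 0.3 1.1] op 0.0939 g 0.0 q [-11.    1.1  92.7   0.   86.3 -11. ]
cam in tool [ 0.0754  0.0002 -0.0827] [[ 1.      0.0008  0.0002]
 [ 0.0008 -0.967  -0.2548]
 [-0.      0.2548 -0.967 ]]
210 [[ 0.5963  0.0986  0.0472]
 [ 0.5146  0.0896  0.0474]
 [ 0.5151  0.0806  0.0465]
 [ 0.5157  0.0716  0.0448]
 [ 0.5163  0.0624  0.0431]
 [ 0.5176  0.0528  0.0453]
 [ 0.518   0.0432  0.0454]
 [ 0.5107  0.0335  0.0465]
 [ 0.5123  0.0238  0.047 ]
 [ 0.5128  0.0139  0.0462]
 [ 0.5131  0.0039  0.0465]
 [ 0.5225 -0.0062  0.0466]
 [ 0.5235 -0.0167  0.0431]
 [ 0.5158 -0.0269  0.0448]
 [ 0.5172 -0.0371  0.0471]
 [ 0.5178 -0.0479  0.046 ]
 [ 0.5182 -0.0586  0.046 ]
 [ 0.5284 -0.07    0.0438]
 [ 0.5298 -0.0805  0.0462]
 [ 0.5223 -0.0918  0.0455]
 [ 0.5228 -0.1032  0.0451]
 [ 0.5233 -0.1148  0.0448]
 [ 0.5249 -0.1259  0.0463]
 [ 0.5344 -0.1388  0.0431]
 [ 0.5357 -0.1495  0.0463]
 [ 0.5367 -0.1625  0.0441]
 [ 0.5384 -0.1741  0.0455]]
front x=-0.0881*y+0.5222 yaw 5.03 deg, n 59  y range -0.022847742208993667 0.09087623876658463
yoke ((624.6337280273438, -33.71855163574219), (49.936500549316406, 268.60174560546875), 5.157660961151123) 8483
```

View pics/w1.png

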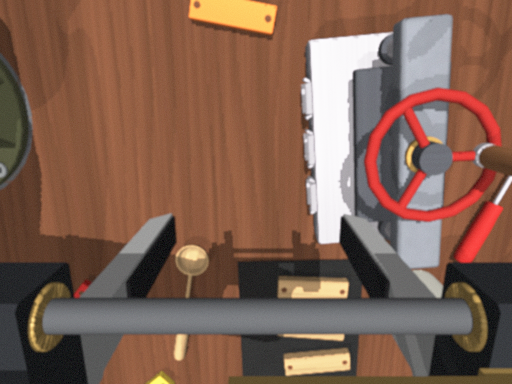

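```bash
python3 -m pendant '[[[-0.03,0.01,0],-10],[[-0.06,0.03,0],-20],[[-0.09,0.05,0],-30],[[-0.12,0.07,0.01],-40],[[-0.15,0.08,0.01],-50],[[-0.18,0.1,0.02],-60],[[-0.21,0.11,0.02],-70],[[-0.25,0.13,0.03],-80],[[-0.295,0.14,0.03],-90],[[-0.295,0.14,0.03],-90],[[-0.295,0.14,0.03],-90],[[-0.295,0.14,0.03],-90]]'; cat >> h.py <<'E'
def tag_rel(s,region,zlo=.008,zhi=.03):
    S=st(); p=np.array(S['tool_pos']); t=tags(s,zlo,zhi,region); print(np.round(t,4)); return t
E
python3 - <<'E'
from h import *
np.set_printoptions(suppress=True,precision=4)
s=snap('wrist','w2'); tag_rel(s,(.35,.75,-.55,-.16))
P=world(s); 
E
```

```text
clock: 2.55
tool_pos: [0.5902, -0.344, 0.3727]
orientation: [[-1.0, 0.0, 0.0], [0.0, 1.0, 0.0], [-0.0, 0.0, -1.0]]
force: [0.4, 0.3, 0.1]
opening: 0.0942
grasp_force: 0.0
t 2.6 p [ 0.5902 -0.344   0.373 ] x [-1. -0. -0.] y [-0.  1. -0.] z [ 0. -0. -1.] F [ 0.1  0.3 -0. ] op 0.0938 g 0.0 q [ -33.3   33.4   55.     0.    91.5 -123.3]
[[   0.5382   -0.3433    0.0166   -4.8607  109.8082   34.0019 2292.
   256.7186  110.7718]
 [   0.5378   -0.2718    0.0165   -2.069   109.7313   34.1923 2347.
   311.9791  110.2978]
 [   0.5507   -0.4122    0.0166    6.346   109.6875   34.3359 2278.
   203.5891  120.3253]]
```

View pics/w2.png

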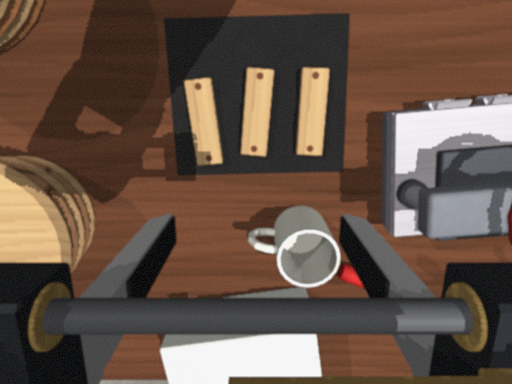

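The three tags are at (203,120), (257,111) and (312,110) on the black mat. All are plain pale wood, which confirms the identification. I'm taking the one nearest the press first.

```bash
python3 -m pendant '[[[0.03,0.03,0.03],2],[[0.06,0.06,0.08],2],[[0.0865,0.0735,0.12],2],[[0.0865,0.0735,0.17],2],[[0.0865,0.0735,0.21],2],[[0.0865,0.0735,0.23],2],[[0.0865,0.0735,0.25],2],[[0.0865,0.0735,0.265],2],[[0.0865,0.0735,0.271],2],[[0.0865,0.0735,0.271],2],[[0.0865,0.0735,0.271],2]]' 0.054; python3 -m pendant '[[[0,0,0],0],[[0,0,0],0],[[0,0,0],0],[[0,0,0],0],[[0,0,0],0]]' 0.02 25;  python3 -c "
from h import *; st()"
```

```text
clock: 3.98
tool_pos: [0.5038, -0.2716, 0.1024]
orientation: [[-0.999, 0.035, 0.001], [0.035, 0.999, -0.001], [-0.001, -0.001, -1.0]]
force: [-1.5, 0.0, 0.2]
opening: 0.0539
grasp_force: 0.0
clock: 4.6
tool_pos: [0.5036, -0.2716, 0.1019]
orientation: [[-0.999, 0.035, 0.0], [0.035, 0.999, -0.0], [-0.0, -0.0, -1.0]]
force: [-0.9, 0.3, 4.5]
opening: 0.0338
grasp_force: 25.0
t 4.6 p [ 0.5036 -0.2716  0.1019] x [-0.999  0.035 -0.   ] y [ 0.035  0.999 -0.   ] z [ 0. -0. -1.] F [-0.9  0.3  4.5] op 0.0338 g 25.0 q [ -32.    33.7   92.8   -0.    53.5 -120. ]
```

```bash
python3 -m pendant '[[[0,0,-0.02],0],[[0,0,-0.04],0],[[0,0,-0.06],0],[[0.02,0.02,-0.06],-2],[[0.04,0.05,-0.06],-4],[[0.06,0.08,-0.06],-7],[[0.08,0.11,-0.06],-7],[[0.0866,0.14,-0.06],-7],[[0.0866,0.1506,-0.06],-7],[[0.0866,0.1506,-0.06],-7],[[0.0866,0.1506,-0.06],-7]]'; python3 - <<'E'
from h import *
np.set_printoptions(suppress=True,precision=4)
st(); s=snap('wrist','w3'); P=world(s); hsv=cv2.cvtColor(s['color'],cv2.COLOR_RGB2HSV)
cv2.imwrite('pics/w3.png',cv2.resize(s['color'][:,:,::-1],(800,600)))
print(tags(s,.03,.12,(.3,.7,-.25,.05)))
# lips: points with z in .038-.05 ahead of the mouth plane
O=np.array([.525,-.0426]); c,n=np.cos(np.radians(5.1)),np.sin(np.radians(5.1))
d=P[...,:2]-O; px=d@[c,n]; py=d@[-n,c]
m=(px>-.009)&(px<-.003)&(P[...,2]>.035)&(P[...,2]<.05)
k,l,t,cc=cv2.connectedComponentsWithStats(m.astype(np.uint8))
for i in range(1,k):
    if t[i,4]>15: q=l==i; print('lip py',py[q].min(),py[q].max(),'px',px[q].min(),'z',P[q][:,2].max(),t[i,4])
m=(px>-.02)&(px<.02)&(abs(P[...,2]-.047)<.003)
H=np.histogram(py[m],np.arange(-.14,.14,.01)); 
for j in range(28-1):
    q=m&(py>-.14+.01*j)&(py<-.13+.01*j)
    if q.sum()>5: print(round(-.135+.01*j,3),px[q].min(),q.sum())
E
```

```text
clock: 5.98
tool_pos: [0.4225, -0.1187, 0.1616]
orientation: [[-0.996, -0.087, 0.0], [-0.087, 0.996, -0.0], [-0.0, -0.0, -1.0]]
force: [1.2, 0.1, -0.3]
opening: 0.0339
grasp_force: 25.0
t 5.97 p [ 0.4225 -0.1187  0.1616] x [-0.996 -0.087 -0.   ] y [-0.087  0.996 -0.   ] z [ 0. -0. -1.] F [ 1.2  0.1 -0.3] op 0.0339 g 25.0 q [ -20.5   13.8  112.6   -0.    53.7 -115.4]
[[   0.4312   -0.1166    0.0764    4.7068   59.6918   34.4214 6395.
   257.2998  244.7754]
 [   0.4972   -0.111     0.0765  -86.3113   33.6505   27.6318 2054.
   256.7575  351.5015]]
lip py -0.09222977286382303 -0.0867415286936045 px -0.008562058769392337 z 0.03966634099913216 60
lip py -0.045256036664576275 -0.040602958622458614 px -0.008735077578559337 z 0.039841007640820714 49
lip py 0.06944769570846306 0.09115465146524647 px -0.008987198936719024 z 0.048885000944703494 206
-0.105 -0.0007501774964755099 147
-0.095 -0.0008803624889921187 241
-0.085 -0.0008437954613063176 149
-0.075 0.0070385184734057665 69
-0.065 0.00647700510923039 70
-0.055 0.007159385237435712 70
-0.045 -0.0008036148495298708 177
-0.035 -0.0015165239510123779 253
-0.025 -0.0009785218652254635 133
0.065 -0.008824430967484642 11
0.075 -0.0091922585271233 388
0.085 -0.008987198936719024 406
0.095 -0.0012216325831887291 364
0.105 -0.0011660004502272304 353
0.115 -0.00027651569447465895 18
```

View pics/w3.png

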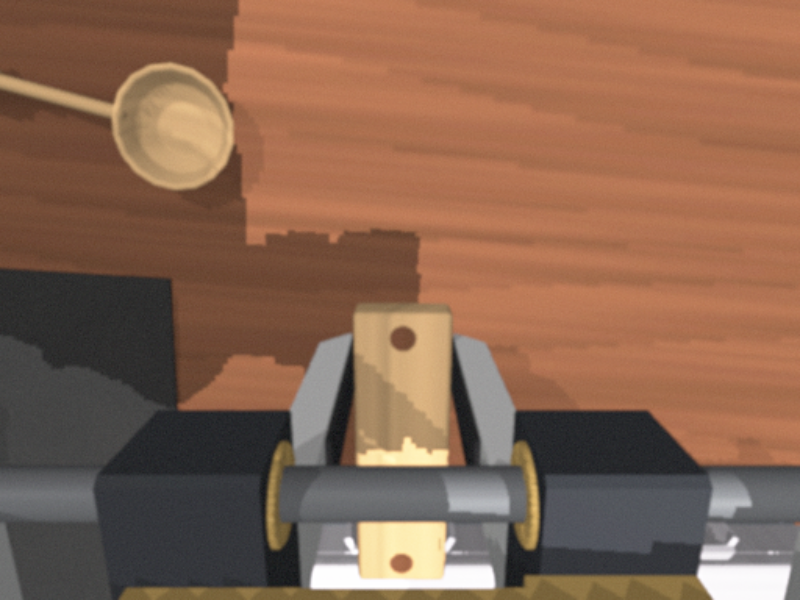

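```bash
python3 -m pendant '[[[0,0,0.02],0],[[0,0,0.04],0],[[0,0,0.0405],0],[[-0.01,0,0.0405],0],[[-0.02,0,0.0405],0],[[-0.03,0,0.0405],0],[[-0.04,0,0.0405],0],[[-0.05,0,0.0405],0],[[-0.06,0,0.0405],0],[[-0.065,0,0.0405],0],[[-0.07,0,0.0405],0],[[-0.07,0,0.0405],0]]'; python3 -m pendant '[[[-0.005,0,0],0],[[-0.01,0,0],0],[[-0.013,0,0],0],[[-0.015,0,0],0],[[-0.015,0,0],0]]'
```

```text
clock: 7.52
tool_pos: [0.4929, -0.1125, 0.1215]
orientation: [[-0.996, -0.087, 0.001], [-0.087, 0.996, -0.001], [-0.001, -0.001, -1.0]]
force: [1.9, -7.5, -2.2]
opening: 0.0337
grasp_force: 25.1
clock: 8.15
tool_pos: [0.5072, -0.1114, 0.1212]
orientation: [[-0.996, -0.087, -0.0], [-0.087, 0.996, -0.002], [0.001, -0.002, -1.0]]
force: [-3.1, -11.1, -1.5]
opening: 0.0338
grasp_force: 25.0
```

```bash
python3 -m pendant '[[[-0.001,-0.001,0],0],[[-0.002,-0.0015,0],0],[[-0.003,-0.0015,0],0],[[-0.003,-0.0015,0],0]]'
```

```text
clock: 8.65
tool_pos: [0.5086, -0.112, 0.1204]
orientation: [[-0.996, -0.087, -0.006], [-0.087, 0.996, 0.0], [0.006, 0.001, -1.0]]
force: [-16.8, -7.0, 1.8]
opening: 0.034
grasp_force: 25.0
```

```bash
python3 -m pendant '[[[0,0,0],0],[[0,0,0],0],[[0,0,-0.02],0],[[0,0,-0.06],0],[[0,0,-0.11],0],[[0,0,-0.16],0],[[0,0,-0.2],0],[[-0.0,0,-0.2],0],[[0,0,-0.2],0]]' 0.054; cat >> h.py <<'E'
O=np.array([.525,-.0426]); CC,NN=np.cos(np.radians(5.1)),np.sin(np.radians(5.1))
def press(xy): d=np.asarray(xy)-O; return d@[CC,NN],d@[-NN,CC]
def tails(s):
    for t in tags(s,.026,.046,(.42,.54,-.16,.09)): 
        P=press(t[:2]); print('tail: centre',np.round(P,4),'z %.4f rel yaw %.1f len %.1f w %.1f -> end px %.4f'%(t[2],t[3]-5.1,t[4],t[5],P[0]-max(t[4],t[5])/2e3 if abs(t[3])<45 else P[0]-min(t[4],t[5])/2e3))
E
python3 - <<'E'
from h import *
np.set_printoptions(suppress=True,precision=4)
st(); tails(snap('wrist','w4')); a=snap('scene'); tails(a); print(tags(a,region=(.35,.8,-.5,-.2)))
b=snap('side'); print(tags(b,region=(.35,.8,-.5,-.2))); tails(b)
E
```

```text
clock: 9.78
tool_pos: [0.5099, -0.1116, 0.3204]
orientation: [[-0.996, -0.087, -0.001], [-0.087, 0.996, 0.0], [0.001, 0.0, -1.0]]
force: [-0.0, 0.2, -0.1]
opening: 0.0541
grasp_force: 0.0
t 9.78 p [ 0.5099 -0.1116  0.3204] x [-0.996 -0.087  0.001] y [-0.087  0.996  0.   ] z [-0.001  0.    -1.   ] F [-0.   0.2 -0.1] op 0.0541 g 0.0 q [ -16.4   12.8   90.2    0.    77.  -111.4]
tail: centre [-0.0249 -0.0662] z 0.0345 rel yaw 0.0 len 37.8 w 34.0 -> end px -0.0438
[[  0.5409  -0.3453   0.0159  -4.2931 109.6359  34.407  259.     163.0734
  215.5019]
 [  0.5532  -0.4135   0.0156   6.1988 112.3699  35.5098 267.     143.1685
  216.9551]]
[[  0.5377  -0.3466   0.0161  -5.0311 113.6558  35.4832 317.     340.1293
  250.6751]
 [  0.5483  -0.4148   0.0161   7.642  116.9784  35.9733 319.     360.2884
  259.5987]]
tail: centre [-0.0247 -0.0676] z 0.0335 rel yaw 2.8 len 45.4 w 36.5 -> end px -0.0474
```

```bash
python3 -m pendant '[[[0.01,-0.05,0],4],[[0.015,-0.1,0.02],8],[[0.02,-0.15,0.05],10],[[0.0255,-0.2,0.08],10],[[0.0255,-0.2274,0.12],10],[[0.0255,-0.2274,0.16],10],[[0.0255,-0.2274,0.18],10],[[0.0255,-0.2274,0.2],10],[[0.0255,-0.2274,0.212],10],[[0.0255,-0.2274,0.2184],10],[[0.0255,-0.2274,0.2184],10]]' 0.054; python3 -m pendant '[[[0,0,0],0],[[0,0,0],0],[[0,0,0],0],[[0,0,0],0],[[0,0,0],0]]' 0.02 25;  python3 -c "
from h import *; st()"
```

```text
clock: 11.3
tool_pos: [0.5046, -0.3405, 0.103]
orientation: [[-0.996, 0.087, 0.0], [0.087, 0.996, -0.0], [-0.0, -0.0, -1.0]]
force: [0.7, 0.2, 0.1]
opening: 0.054
grasp_force: 0.0
clock: 11.92
tool_pos: [0.5046, -0.3407, 0.1032]
orientation: [[-0.996, 0.087, 0.001], [0.087, 0.996, -0.001], [-0.001, -0.0, -1.0]]
force: [-1.3, 0.5, 5.1]
opening: 0.0337
grasp_force: 25.0
t 11.93 p [ 0.5046 -0.3407  0.1032] x [-0.996  0.087 -0.001] y [ 0.087  0.996 -0.   ] z [ 0.001 -0.001 -1.   ] F [-1.3  0.5  5.1] op 0.0337 g 25.0 q [ -37.5   37.4   86.2   -0.    56.4 -122.5]
```

```bash
python3 -m pendant '[[[0,0,-0.03],0],[[0.02,0,-0.06],0],[[0.06,0.02,-0.06],0],[[0.09,0.06,-0.06],-3],[[0.113,0.1,-0.06],-7],[[0.113,0.15,-0.06],-10],[[0.113,0.2,-0.06],-10],[[0.113,0.24,-0.06],-10],[[0.113,0.279,-0.06],-10],[[0.113,0.279,-0.06],-10],[[0.113,0.279,-0.06],-10]]'; cat >> h.py <<'E'
def held(s):
    st()
    for t in tags(s,.03,.12,(.3,.6,-.25,.15)):
        P=press(t[:2]); L=min if abs(t[3])>45 else max
        print('held: centre',np.round(P,4),'z %.4f yaw %.1f (%.1f x %.1f) tail px %.4f'%(t[2],t[3],t[4],t[5],P[0]-L(t[4],t[5])/2e3))
E
python3 - <<'E'
from h import *
held(snap('wrist'))
E
```

```text
clock: 13.3
tool_pos: [0.4161, -0.0531, 0.1627]
orientation: [[-0.996, -0.088, -0.0], [-0.088, 0.996, -0.0], [0.0, -0.0, -1.0]]
force: [0.8, -0.1, -0.4]
opening: 0.0336
grasp_force: 25.0
t 13.35 p [ 0.4161 -0.0534  0.1627] x [-0.996 -0.087  0.   ] y [-0.087  0.996 -0.   ] z [-0. -0. -1.] F [-1.  -0.6 -1.2] op 0.034 g 25.0 q [ -12.3   11.4  115.4   -0.    53.2 -107.3]
held: centre [-0.1002  0.0008] z 0.0761 yaw 4.7 (60.7 x 34.5) tail px -0.1305
held: centre [-0.0334 -0.0001] z 0.0762 yaw -84.1 (33.9 x 26.5) tail px -0.0466
```

```bash
python3 -m pendant '[[[0,-0.001,0.02],0],[[0,-0.001,0.04],0],[[0,-0.001,0.04],0],[[-0.01,-0.001,0.04],0],[[-0.02,-0.001,0.04],0],[[-0.03,-0.001,0.04],0],[[-0.04,-0.001,0.04],0],[[-0.05,-0.001,0.04],0],[[-0.06,-0.001,0.04],0],[[-0.065,-0.001,0.04],0],[[-0.07,-0.001,0.04],0],[[-0.07,-0.001,0.04],0]]'; python3 -m pendant '[[[-0.005,0,0],0],[[-0.01,0,0],0],[[-0.014,0,0],0],[[-0.016,0,0],0],[[-0.018,0,0],0],[[-0.018,0,0],0]]'
```

```text
clock: 14.85
tool_pos: [0.4861, -0.0477, 0.1227]
orientation: [[-0.996, -0.087, 0.0], [-0.087, 0.996, 0.0], [-0.0, 0.0, -1.0]]
force: [0.5, -0.3, 0.0]
opening: 0.0337
grasp_force: 25.0
clock: 15.6
tool_pos: [0.5026, -0.0463, 0.122]
orientation: [[-0.996, -0.087, -0.005], [-0.087, 0.996, -0.0], [0.005, 0.0, -1.0]]
force: [-10.1, -4.1, 2.6]
opening: 0.0339
grasp_force: 25.0
```

```bash
python3 -m pendant '[[[0,0,0],0],[[0,0,0],0],[[0,0,-0.02],0],[[0,0,-0.06],0],[[0,0,-0.11],0],[[0,0,-0.16],0],[[0,0,-0.2],0],[[0,0,-0.2],0],[[0,0,-0.2],0]]' 0.054; python3 - <<'E'
from h import *
np.set_printoptions(suppress=True,precision=4)
st(); tails(snap('wrist','w5')); a=snap('scene');print(tags(a,region=(.35,.8,-.5,-.2)))
b=snap('side'); print(tags(b,region=(.35,.8,-.5,-.2))); tails(b)
E
```

```text
clock: 16.73
tool_pos: [0.5037, -0.046, 0.3219]
orientation: [[-0.996, -0.087, -0.001], [-0.087, 0.996, 0.0], [0.001, 0.0, -1.0]]
force: [0.2, -0.1, -0.4]
opening: 0.0538
grasp_force: 0.0
t 16.73 p [ 0.5037 -0.046   0.3219] x [-0.996 -0.087  0.001] y [-0.087  0.996  0.   ] z [-0.001  0.    -1.   ] F [ 0.2 -0.1 -0.4] op 0.0538 g 0.0 q [  -9.4   10.7   92.6    0.    76.8 -104.4]
tail: centre [-0.0252 -0.0662] z 0.0346 rel yaw -0.2 len 37.8 w 34.1 -> end px -0.0441
tail: centre [-0.025   0.0003] z 0.0346 rel yaw -0.3 len 38.0 w 33.0 -> end px -0.0440
[[  0.5522  -0.4131   0.016    7.2187 114.1778  35.5734 266.     143.0226
  217.1729]]
[[  0.5514  -0.4147   0.0161   6.3573 117.4831  34.9964 327.     360.3028
  259.6147]]
tail: centre [-0.0257 -0.0037] z 0.0337 rel yaw -0.1 len 40.8 w 35.6 -> end px -0.0461
tail: centre [-0.0253 -0.0686] z 0.0336 rel yaw 1.4 len 45.2 w 36.4 -> end px -0.0479
```

```bash
python3 -m pendant '[[[0.01,-0.05,0],-1],[[0.015,-0.11,0],-1.3],[[0.02,-0.17,0.02],-1.3],[[0.02,-0.23,0.05],-1.3],[[0.019,-0.29,0.09],-1.3],[[0.019,-0.34,0.13],-1.3],[[0.019,-0.37,0.16],-1.3],[[0.019,-0.37,0.19],-1.3],[[0.019,-0.37,0.21],-1.3],[[0.019,-0.37,0.2195],-1.3],[[0.019,-0.37,0.2195],-1.3],[[0.019,-0.37,0.2195],-1.3]]' 0.054; python3 -m pendant '[[[0,0,0],0],[[0,0,0],0],[[0,0,0],0],[[0,0,0],0],[[0,0,0],0]]' 0.02 25;  python3 -c "
from h import *; st()"
```

```text
clock: 18.38
tool_pos: [0.5177, -0.4164, 0.1046]
orientation: [[-0.994, -0.11, 0.001], [-0.11, 0.994, -0.001], [-0.001, -0.001, -1.0]]
force: [1.1, 0.2, -0.5]
opening: 0.0543
grasp_force: 0.0
clock: 19.0
tool_pos: [0.5173, -0.4164, 0.1037]
orientation: [[-0.994, -0.11, 0.0], [-0.11, 0.994, -0.0], [-0.0, -0.0, -1.0]]
force: [-0.9, 1.4, 4.9]
opening: 0.0338
grasp_force: 25.0
t 19.0 p [ 0.5173 -0.4164  0.1037] x [-0.994 -0.11  -0.   ] y [-0.11   0.994 -0.   ] z [ 0. -0. -1.] F [-0.9  1.4  4.9] op 0.0338 g 25.0 q [ -42.    43.4   75.6   -0.    61.  -138.3]
```

```bash
python3 -m pendant '[[[0,0,-0.03],0],[[0.03,0,-0.06],0],[[0.06,0.03,-0.06],0],[[0.08,0.08,-0.06],1.3],[[0.08,0.13,-0.06],1.3],[[0.08,0.18,-0.06],1.3],[[0.075,0.23,-0.06],1.3],[[0.07,0.28,-0.06],1.3],[[0.065,0.33,-0.06],1.3],[[0.06,0.38,-0.06],1.3],[[0.059,0.42,-0.06],1.3],[[0.059,0.438,-0.06],1.3]]';python3 -m pendant '[[[0,0,0],0],[[0,0,0],0]]'; python3 - <<'E'
from h import *
held(snap('wrist'))
E
```

```text
clock: 20.5
tool_pos: [0.4101, 0.0142, 0.1632]
orientation: [[-0.996, -0.089, -0.0], [-0.089, 0.996, 0.0], [0.0, 0.0, -1.0]]
force: [0.7, -1.0, -0.3]
opening: 0.0337
grasp_force: 25.0
clock: 20.75
tool_pos: [0.4106, 0.012, 0.1632]
orientation: [[-0.996, -0.087, 0.0], [-0.087, 0.996, -0.0], [-0.0, -0.0, -1.0]]
force: [-0.4, -0.2, -0.9]
opening: 0.034
grasp_force: 25.0
t 20.8 p [0.4106 0.0119 0.1632] x [-0.996 -0.086  0.   ] y [-0.086  0.996 -0.   ] z [-0. -0. -1.] F [-0.2 -0.5 -0.3] op 0.034 g 25.0 q [ -3.5  10.4 116.6  -0.   53.  -98.4]
held: centre [-0.1002  0.066 ] z 0.0762 yaw 5.3 (61.2 x 34.5) tail px -0.1308
held: centre [-0.0435 -0.0762] z 0.0331 yaw -82.8 (13.5 x 2.6) tail px -0.0447
held: centre [-0.0057 -0.0821] z 0.0346 yaw 4.0 (13.8 x 7.8) tail px -0.0126
held: centre [-0.0333  0.0654] z 0.0763 yaw -86.0 (33.7 x 25.7) tail px -0.0462
```

```bash
python3 -m pendant '[[[0,0,0.02],0],[[0,0,0.04],0],[[0,0,0.04],0],[[-0.01,0,0.04],0],[[-0.02,0,0.04],0],[[-0.03,0,0.04],0],[[-0.04,0,0.04],0],[[-0.05,0,0.04],0],[[-0.06,0,0.04],0],[[-0.065,0,0.04],0],[[-0.07,0,0.04],0],[[-0.07,0,0.04],0]]'; python3 -m pendant '[[[-0.005,0,0],0],[[-0.01,0,0],0],[[-0.014,0,0],0],[[-0.016,0,0],0],[[-0.018,0,0],0],[[-0.018,0,0],0]]'
```

```text
clock: 22.3
tool_pos: [0.4807, 0.0186, 0.1233]
orientation: [[-0.996, -0.087, 0.001], [-0.087, 0.996, -0.0], [-0.001, -0.0, -1.0]]
force: [2.0, -3.3, -1.7]
opening: 0.0339
grasp_force: 25.0
clock: 23.05
tool_pos: [0.4971, 0.0199, 0.1228]
orientation: [[-0.996, -0.087, -0.004], [-0.087, 0.996, -0.001], [0.004, -0.0, -1.0]]
force: [-8.7, -6.7, 2.6]
opening: 0.0334
grasp_force: 25.0
```

```bash
python3 -m pendant '[[[0,0,0],0],[[0,0,0],0],[[0,0,-0.02],0],[[0,0,-0.06],0],[[0,0,-0.11],0],[[0,0,-0.16],0],[[0,0,-0.2],0],[[0,0,-0.2],0],[[0,0,-0.2],0]]' 0.054; python3 - <<'E'
from h import *
np.set_printoptions(suppress=True,precision=4)
st(); s=snap('wrist'); tails(s); cv2.imwrite('pics/w6.png',cv2.resize(s['color'][:,:,::-1],(800,600)))
tails(snap('side'))
for n in('scene','side'):
    s=snap(n);P=world(s); hsv=cv2.cvtColor(s['color'],cv2.COLOR_RGB2HSV)
    h=(abs(P[...,0]-.64)<.1)&(abs(P[...,1]+.035)<.1)&(P[...,2]>.212)&(P[...,2]<.225)&(hsv[...,0]<28)&(hsv[...,1]>80)
    print('handle',h.sum(),np.median(P[h],0),P[h].min(0),P[h].max(0))
E
```

```text
clock: 24.18
tool_pos: [0.498, 0.0203, 0.3224]
orientation: [[-0.996, -0.087, -0.001], [-0.087, 0.996, 0.0], [0.001, 0.0, -1.0]]
force: [0.1, 1.2, -0.9]
opening: 0.0541
grasp_force: 0.0
t 24.18 p [0.498  0.0203 0.3224] x [-0.996 -0.087  0.001] y [-0.087  0.996  0.   ] z [-0.001  0.    -1.   ] F [ 0.1  1.2 -0.9] op 0.0541 g 0.0 q [ -1.9   9.7  93.7   0.   76.6 -96.9]
tail: centre [-0.0251 -0.0664] z 0.0346 rel yaw -0.3 len 37.3 w 35.1 -> end px -0.0438
tail: centre [-0.0242  0.0001] z 0.0346 rel yaw -1.2 len 39.7 w 34.4 -> end px -0.0440
tail: centre [-0.0253  0.0657] z 0.0346 rel yaw -0.1 len 36.9 w 33.1 -> end px -0.0438
tail: centre [-0.026   0.0624] z 0.0334 rel yaw 2.2 len 44.4 w 37.4 -> end px -0.0483
tail: centre [-0.0247 -0.0027] z 0.0336 rel yaw 1.4 len 44.9 w 35.8 -> end px -0.0471
tail: centre [-0.024  -0.0696] z 0.0331 rel yaw -1.1 len 46.0 w 37.2 -> end px -0.0470
handle 45 [ 0.6794 -0.0337  0.2167] [ 0.6698 -0.0434  0.2122] [ 0.691  -0.0225  0.2207]
handle 26 [ 0.6748 -0.0357  0.2175] [ 0.6669 -0.048   0.2121] [ 0.6864 -0.0251  0.2215]
```

View pics/w6.png

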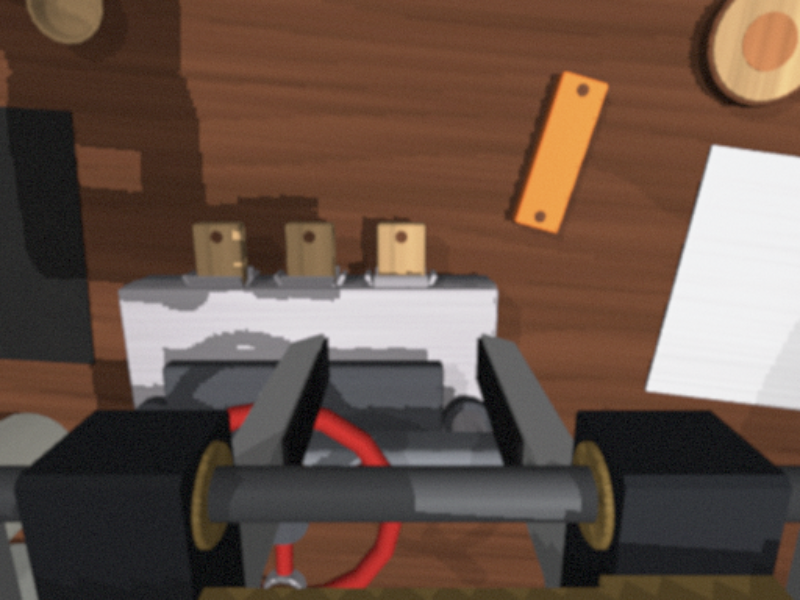

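All three tags are home: tails at (220,250), (310,250) and (401,250) in the picture, with ends at px −44 mm. Next is the wheel handle.

```bash
python3 -m pendant '[[[-0.02,0,-0.03],0],[[-0.06,-0.03,-0.03],0],[[-0.1,-0.05,-0.03],0],[[-0.14,-0.07,-0.03],0],[[-0.1735,-0.07,-0.03],0],[[-0.1735,-0.07,-0.03],0],[[-0.1735,-0.07,-0.03],0]]' 0.064; python3 - <<'E'
from h import *
np.set_printoptions(suppress=True,precision=4)
st(); s=snap('wrist'); P=world(s); hsv=cv2.cvtColor(s['color'],cv2.COLOR_RGB2HSV)
h=(P[...,2]>.212)&(P[...,2]<.222)&(hsv[...,0]<28)&(hsv[...,1]>80)&(abs(P[...,0]-.67)<.06)&(abs(P[...,1]+.035)<.06)
print(h.sum(),P[h].min(0) if h.sum() else 0,P[h].max(0) if h.sum() else 0)
snap('scene','s1')
E
```

```text
clock: 25.25
tool_pos: [0.6767, -0.0343, 0.3526]
orientation: [[-0.996, -0.087, -0.001], [-0.087, 0.996, 0.0], [0.001, 0.0, -1.0]]
force: [0.0, 0.4, -0.7]
opening: 0.064
grasp_force: 0.0
t 25.25 p [ 0.6767 -0.0343  0.3526] x [-0.996 -0.087  0.001] y [-0.087  0.996  0.   ] z [-0.001  0.    -1.   ] F [ 0.   0.4 -0.7] op 0.064 g 0.0 q [  -6.    32.9   58.4   -0.    88.7 -101. ]
889 [ 0.6647 -0.0435  0.2122] [ 0.6873 -0.0199  0.2208]
```

```bash
python3 -m pendant '[[[0,0.0025,0.02],0],[[0,0.0025,0.04],0],[[0,0.0025,0.06],0],[[0,0.0025,0.075],0],[[0,0.0025,0.081],0],[[0,0.0025,0.081],0]]' 0.064;  python3 -m pendant '[[[0,0,0],0],[[0,0,0],0],[[0,0,0],0],[[0,0,0],0],[[0,0,0],0],[[0,0,0],0]]' 0.015 30; python3 - <<'E'
from h import *
S=st()
# circle rows: tool x=-px, tool y=py; handle at wheel th: axis + r(cos th, -sin th); start th0
r=.052; th0=.05
for th in list(np.arange(15,376,15)):
    t=th0+np.radians(th); print(th,np.round([-(r*np.cos(t)-r*np.cos(th0)),-(r*np.sin(t)-r*np.sin(th0))],4).tolist())
E
```

```text
clock: 26.1
tool_pos: [0.6769, -0.0319, 0.2725]
orientation: [[-0.996, -0.087, 0.0], [-0.087, 0.996, -0.0], [-0.0, -0.0, -1.0]]
force: [-0.3, 0.4, 0.4]
opening: 0.0639
grasp_force: 0.0
clock: 26.85
tool_pos: [0.6769, -0.032, 0.2723]
orientation: [[-0.996, -0.087, 0.0], [-0.087, 0.996, -0.0], [-0.0, -0.0, -1.0]]
force: [-0.1, -1.4, 1.9]
opening: 0.0235
grasp_force: 30.0
t 26.85 p [ 0.6769 -0.032   0.2723] x [-0.996 -0.087 -0.   ] y [-0.087  0.996 -0.   ] z [ 0. -0. -1.] F [-0.1 -1.4  1.9] op 0.0235 g 30.0 q [  -5.8   35.2   65.4   -0.    79.4 -100.8]
15 [0.0024, -0.0134]
30 [0.0083, -0.0256]
45 [0.017, -0.036]
60 [0.0282, -0.0437]
75 [0.041, -0.0482]
90 [0.0545, -0.0493]
105 [0.0679, -0.0469]
120 [0.0802, -0.0411]
135 [0.0905, -0.0323]
150 [0.0982, -0.0211]
165 [0.1028, -0.0083]
180 [0.1039, 0.0052]
195 [0.1014, 0.0186]
210 [0.0956, 0.0308]
225 [0.0868, 0.0412]
240 [0.0757, 0.0489]
255 [0.0629, 0.0534]
270 [0.0493, 0.0545]
285 [0.036, 0.0521]
300 [0.0237, 0.0463]
315 [0.0134, 0.0375]
330 [0.0057, 0.0263]
345 [0.0011, 0.0135]
360 [-0.0, 0.0]
375 [0.0024, -0.0134]
```

First 90° in a call, watching the force.

```bash
python3 -m pendant '[[[0.0024,-0.0134],0]]' >/dev/null 2>&1; python3 -m pendant '[[[0.0024,-0.0134,0],0],[[0.0083,-0.0256,0],0],[[0.017,-0.036,0],0],[[0.0282,-0.0437,0],0],[[0.041,-0.0482,0],0],[[0.0545,-0.0493,0],0],[[0.0545,-0.0493,0],0]]'
```

```text
clock: 27.72
tool_pos: [0.6261, -0.0875, 0.2723]
orientation: [[-0.996, -0.086, -0.001], [-0.086, 0.996, -0.002], [0.001, -0.002, -1.0]]
force: [-2.5, -10.9, -0.6]
opening: 0.0235
grasp_force: 30.0
```

```bash
python3 -m pendant '[[[0.0134,0.0011,0],0],[[0.0257,0.0069,0],0],[[0.036,0.0157,0],0],[[0.0437,0.0269,0],0],[[0.0483,0.0397,0],0],[[0.0494,0.0532,0],0],[[0.0494,0.0532,0],0]]'
```

```text
clock: 28.6
tool_pos: [0.5731, -0.0357, 0.2723]
orientation: [[-0.996, -0.089, -0.0], [-0.089, 0.996, 0.001], [-0.0, 0.001, -1.0]]
force: [-0.3, 2.0, 0.9]
opening: 0.0237
grasp_force: 30.0
```

```bash
python3 -m pendant '[[[-0.0025,0.0147,0],0],[[-0.0083,0.0269,0],0],[[-0.0171,0.0373,0],0],[[-0.0282,0.045,0],0],[[-0.041,0.0495,0],0],[[-0.0546,0.0506,0],0],[[-0.0546,0.0506,0],0]]'
```

```text
clock: 29.48
tool_pos: [0.6241, 0.0166, 0.2723]
orientation: [[-0.996, -0.086, 0.001], [-0.086, 0.996, -0.003], [-0.001, -0.003, -1.0]]
force: [2.9, -13.0, 0.7]
opening: 0.0238
grasp_force: 30.0
```

```bash
python3 -m pendant '[[[-0.0133,-0.0037,0],0],[[-0.0256,-0.0095,0],0],[[-0.0359,-0.0183,0],0],[[-0.0436,-0.0295,0],0],[[-0.0482,-0.0423,0],0],[[-0.0493,-0.0558,0],0],[[-0.0469,-0.0692,0],0],[[-0.0457,-0.0722,0],0],[[-0.0457,-0.0722,0],0],[[-0.0457,-0.0722,0],0],[[-0.0457,-0.0722,0],0]]'; python3 - <<'E'
from h import *
S=st(); p=press(S['tool_pos'][:2]); a=press([.6248,-.0352]); d=np.subtract(p,a); print(p,d,np.hypot(*d),np.degrees(np.arctan2(-d[1],d[0]))+360, 'stop 378.2')
E
```

```text
clock: 30.85
tool_pos: [0.6754, -0.0482, 0.2723]
orientation: [[-0.996, -0.089, 0.002], [-0.089, 0.996, 0.003], [-0.003, 0.003, -1.0]]
force: [6.6, 13.0, 0.5]
opening: 0.0237
grasp_force: 30.0
t 30.85 p [ 0.6754 -0.0482  0.2723] x [-0.996 -0.089 -0.003] y [-0.089  0.996  0.003] z [ 0.002  0.003 -1.   ] F [ 6.6 13.   0.5] op 0.0237 g 30.0 q [  -7.2   35.    65.6    0.2   79.3 -102.3]
(np.float64(0.14927969997545484), np.float64(-0.018993842122227537)) [ 0.04921698 -0.0174929 ] 0.052233254552041246 379.5664317686906 stop 378.2
```

```bash
python3 -m pendant '[[[-0.0036,0.0164,0],0],[[-0.0025,0.0299,0],0],[[0.0021,0.0427,0],0],[[0.0098,0.0539,0],0],[[0.0201,0.0627,0],0],[[0.0324,0.0685,0],0],[[0.0457,0.0709,0],0],[[0.0593,0.0698,0],0],[[0.0721,0.0653,0],0],[[0.0832,0.0576,0],0],[[0.092,0.0472,0],0],[[0.0978,0.035,0],0]]'; python3 -m pendant '[[[0.0025,-0.0134,0],0],[[0.0014,-0.0269,0],0],[[-0.0032,-0.0397,0],0],[[-0.0109,-0.0509,0],0],[[-0.0212,-0.0597,0],0],[[-0.0335,-0.0655,0],0],[[-0.0469,-0.0679,0],0],[[-0.0604,-0.0668,0],0],[[-0.0732,-0.0623,0],0],[[-0.0844,-0.0546,0],0],[[-0.0931,-0.0442,0],0],[[-0.099,-0.032,0],0]]'; python3 -m pendant '[[[-0.0024,0.0134,0],0],[[-0.0022,0.017,0],0],[[-0.0022,0.018,0],0],[[-0.0022,0.018,0],0]]';python3 - <<'E'
from h import *
S=st(); p=press(S['tool_pos'][:2]); a=press([.6248,-.0352]); d=np.subtract(p,a); print(p,d,np.hypot(*d),np.degrees(np.arctan2(-d[1],d[0])))
E
```

```text
clock: 32.35
tool_pos: [0.5742, -0.0231, 0.2723]
orientation: [[-0.996, -0.088, 0.002], [-0.088, 0.996, 0.001], [-0.002, 0.001, -1.0]]
force: [12.8, 0.2, -4.4]
opening: 0.0236
grasp_force: 30.0
clock: 33.85
tool_pos: [0.6762, -0.0467, 0.2723]
orientation: [[-0.996, -0.087, -0.0], [-0.087, 0.996, -0.001], [0.0, -0.001, -1.0]]
force: [-9.2, -1.2, 6.6]
opening: 0.0235
grasp_force: 30.0
clock: 34.35
tool_pos: [0.6767, -0.0307, 0.2723]
orientation: [[-0.996, -0.085, 0.001], [-0.085, 0.996, -0.004], [-0.001, -0.004, -1.0]]
force: [1.7, -16.4, 2.8]
opening: 0.0236
grasp_force: 30.0
t 34.35 p [ 0.6767 -0.0307  0.2723] x [-0.996 -0.085 -0.001] y [-0.085  0.996 -0.004] z [ 0.001 -0.004 -1.   ] F [  1.7 -16.4   2.8] op 0.0236 g 30.0 q [  -5.6   35.1   65.5   -0.2   79.3 -100.5]
(np.float64(0.15219014622026114), np.float64(-0.0016203053410828137)) [ 0.05212743 -0.00011936] 0.05212756674528029 0.13119235846102462
```

```bash
python3 -m pendant '[[[0,0,0],0],[[0,0,0],0],[[0,0,-0.03],0],[[0,0,-0.07],0],[[0.03,0,-0.09],0],[[0.08,0.02,-0.09],0],[[0.13,0.04,-0.09],0],[[0.175,0.05,-0.08],0],[[0.19,0.053,-0.06],0],[[0.19,0.053,-0.06],0],[[0.19,0.053,-0.06],0]]' 0.064; python3 - <<'E'
from h import *
np.set_printoptions(suppress=True,precision=4)
st(); tails(snap('wrist','w7')); s=snap('scene'); P=world(s)
print('wood', tags(s,.008,.06,(.3,.75,.1,.6)))
hsv=cv2.cvtColor(s['color'],cv2.COLOR_RGB2HSV)
h=(abs(P[...,0]-.64)<.1)&(abs(P[...,1]+.035)<.1)&(P[...,2]>.212)&(P[...,2]<.225)&(hsv[...,0]<28)&(hsv[...,1]>80)
print('handle',h.sum(),P[h].min(0),P[h].max(0))
cv2.imwrite('pics/s2.png',cv2.resize(s['color'][:,:,::-1],(800,600)))
E
```

```text
clock: 35.72
tool_pos: [0.4833, 0.0077, 0.3329]
orientation: [[-0.996, -0.087, 0.001], [-0.087, 0.996, 0.0], [-0.001, 0.0, -1.0]]
force: [-0.5, -0.1, -0.7]
opening: 0.064
grasp_force: 0.0
t 35.73 p [0.4833 0.0077 0.3329] x [-0.996 -0.087 -0.001] y [-0.087  0.996  0.   ] z [ 0.001  0.    -1.   ] F [-0.5 -0.1 -0.7] op 0.064 g 0.0 q [ -3.4   7.2  95.1   0.   77.6 -98.4]
tail: centre [-0.0227 -0.0661] z 0.0346 rel yaw 0.1 len 42.2 w 34.1 -> end px -0.0438
tail: centre [-0.0252 -0.    ] z 0.0346 rel yaw -0.8 len 38.1 w 34.4 -> end px -0.0443
tail: centre [-0.0253  0.066 ] z 0.0346 rel yaw -0.2 len 37.8 w 33.8 -> end px -0.0442
wood [[  0.3366   0.2585   0.0145  85.4043  80.7722  74.2279 263.     331.4677
  182.5856]
 [  0.4213   0.1277   0.0136 -10.1017 115.112   33.9179 216.     297.2593
  197.9028]
 [  0.6809   0.2923   0.0267  -5.1873  76.619   73.9789 496.     350.1815
  261.7964]]
handle 46 [ 0.6655 -0.0429  0.2121] [ 0.6905 -0.0198  0.2223]
```

View pics/s2.png

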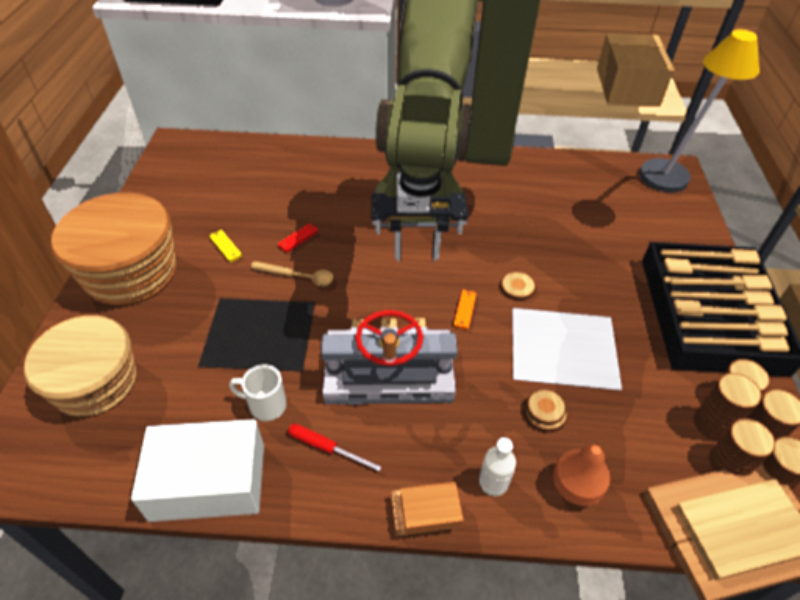

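```bash
python3 -m pendant '[[[-0.012,0.012,0.05],0],[[-0.012,0.012,0.1],0],[[-0.012,0.012,0.14],0],[[-0.012,0.012,0.175],0],[[-0.012,0.012,0.2],0],[[-0.012,0.012,0.2115],0],[[-0.012,0.012,0.2115],0],[[-0.012,0.012,0.2115],0]]' 0.05; python3 -m pendant '[[[0,0,0],0],[[0,0,0],0],[[0,0,0],0],[[0,0,0],0],[[0,0,-0.001],0],[[0.005,0,-0.0015],0],[[0.015,0,-0.0015],0],[[0.03,0,-0.0015],0],[[0.045,0,-0.0015],0],[[0.06,0,-0.0015],0],[[0.075,0,-0.0015],0],[[0.095,0,-0.0015],0]]' 0.02 25; python3 -m pendant '[[[0.01,0,0],0],[[0.01,0,-0.03],0],[[0.01,0,-0.05],0],[[0.01,0,-0.05],0]]'; python3 -c "
from h import *; np.set_printoptions(suppress=True,precision=4)
held(snap('wrist')); tails(snap('side'))"
```

```text
clock: 36.83
tool_pos: [0.494, 0.0206, 0.1217]
orientation: [[-0.996, -0.087, 0.001], [-0.087, 0.996, -0.0], [-0.001, -0.0, -1.0]]
force: [-0.2, 0.1, -0.9]
opening: 0.0502
grasp_force: 0.0
clock: 38.33
tool_pos: [0.3985, 0.0123, 0.1225]
orientation: [[-0.996, -0.087, 0.001], [-0.087, 0.996, -0.0], [-0.001, -0.0, -1.0]]
force: [0.2, 0.6, -0.8]
opening: 0.0336
grasp_force: 24.9
clock: 38.83
tool_pos: [0.3895, 0.0114, 0.1733]
orientation: [[-0.996, -0.087, 0.003], [-0.087, 0.996, -0.0], [-0.003, -0.0, -1.0]]
force: [-0.2, 0.5, -0.7]
opening: 0.034
grasp_force: 24.9
t 38.88 p [0.389  0.0115 0.1723] x [-0.996 -0.087 -0.001] y [-0.087  0.996 -0.   ] z [ 0.001 -0.    -1.   ] F [ 0.1 -0.1 -0.5] op 0.0337 g 24.9 q [ -3.7   6.7 119.4   0.   53.8 -98.7]
held: centre [-0.1194  0.0669] z 0.0866 yaw 4.2 (58.6 x 34.4) tail px -0.1487
held: centre [-0.0528  0.0661] z 0.0869 yaw -84.6 (34.4 x 29.1) tail px -0.0673
tail: centre [-0.024  -0.0031] z 0.0334 rel yaw -1.4 len 46.0 w 37.1 -> end px -0.0470
tail: centre [-0.0245 -0.0692] z 0.0329 rel yaw 2.2 len 45.3 w 35.0 -> end px -0.0471
```

```bash
python3 -m pendant '[[[0,0.04,0],0],[[-0.02,0.08,0],2],[[-0.04,0.13,0],4],[[-0.06,0.18,0],7.5],[[-0.08,0.23,0],7.5],[[-0.1,0.28,0],7.5],[[-0.119,0.33,0],7.5],[[-0.119,0.37,0],7.5],[[-0.119,0.4,0],7.5],[[-0.119,0.4,0.02],7.5],[[-0.119,0.4,0.04],7.5],[[-0.119,0.4,0.055],7.5]]'; python3 -c "
from h import *; np.set_printoptions(suppress=True,precision=4)
st(); print(tags(snap('wrist'),.01,.12,(.3,.7,.2,.6)))"
```

```text
clock: 40.42
tool_pos: [0.4724, 0.419, 0.1148]
orientation: [[-0.999, 0.045, -0.002], [0.045, 0.999, -0.002], [0.002, -0.002, -1.0]]
force: [0.3, -0.2, -0.1]
opening: 0.0338
grasp_force: 24.9
t 40.42 p [0.4724 0.419  0.1148] x [-0.999  0.045  0.002] y [ 0.045  0.999 -0.002] z [-0.002 -0.002 -1.   ] F [ 0.3 -0.2 -0.1] op 0.0338 g 24.9 q [ 38.2  38.9  81.7  -0.   59.5 -49.2]
[[   0.4826    0.4197    0.028    -3.5789   58.4674   33.9487 5705.
   257.2561  248.4126]
 [   0.5492    0.4158    0.028    86.8605   33.8899   29.098  2098.
   255.4476  352.357 ]]
```

```bash
python3 -m pendant '[[[0,0,0],0],[[0,0,0.006],0],[[0,0,0.011],0],[[0,0,0.012],0],[[0,0,0.012],0],[[0,0,0.012],0]]'
```

```text
clock: 41.22
tool_pos: [0.4726, 0.4204, 0.1054]
orientation: [[-0.999, 0.044, 0.0], [0.044, 0.999, 0.0], [-0.0, 0.0, -1.0]]
force: [0.4, 0.1, 0.5]
opening: 0.0338
grasp_force: 24.9
```

```bash
python3 -m pendant '[[[0,0,0.002],0],[[0,0,0.0025],0],[[0,0,0.0025],0]]'; python3 -m pendant '[[[0,0,0],0],[[0,0,0],0],[[0,0,0],0],[[0,0,-0.03],0],[[0,0,-0.08],0],[[0,0,-0.13],0],[[0,0,-0.18],0],[[0,0,-0.21],0],[[0,0,-0.21],0],[[0,0,-0.21],0]]' 0.05; python3 -c "
from h import *; np.set_printoptions(suppress=True,precision=4)
st(); print(tags(snap('wrist'),.008,.12,(.3,.7,.2,.6))); tails(snap('side'))"
```

```text
clock: 41.6
tool_pos: [0.4726, 0.4204, 0.1034]
orientation: [[-0.999, 0.044, 0.0], [0.044, 0.999, 0.0], [-0.0, 0.0, -1.0]]
force: [-2.6, -3.2, 6.2]
opening: 0.0335
grasp_force: 24.9
clock: 42.85
tool_pos: [0.4723, 0.4201, 0.3113]
orientation: [[-0.999, 0.044, -0.001], [0.044, 0.999, -0.001], [0.001, -0.001, -1.0]]
force: [-0.5, -0.5, 0.4]
opening: 0.0498
grasp_force: 0.0
t 42.85 p [0.4723 0.4201 0.3113] x [-0.999  0.044  0.001] y [ 0.044  0.999 -0.001] z [-0.001 -0.001 -1.   ] F [-0.5 -0.5  0.4] op 0.0498 g 0.0 q [ 38.3  27.6  71.7   0.   80.8 -49.2]
[[   0.3366    0.2601    0.0151   89.9489   82.874    73.0461 4857.
    98.9403   37.7711]
 [   0.5088    0.4203    0.0167   -3.6048  109.5465   33.8715 2559.
   257.6518  190.0785]
 [   0.6945    0.3236    0.0282   89.943    15.9581   10.7041   76.
   188.7105  336.9868]]
tail: centre [-0.0256 -0.0027] z 0.0333 rel yaw -2.4 len 47.5 w 37.5 -> end px -0.0494
tail: centre [-0.0261 -0.0702] z 0.0338 rel yaw -0.1 len 44.3 w 35.5 -> end px -0.0483
```

```bash
python3 -m pendant '[[[0,-0.05,0],-2],[[0,-0.1,0],-5],[[-0.01,-0.16,0],-7.5],[[-0.02,-0.22,0],-7.5],[[-0.03,-0.28,0],-7.5],[[-0.04,-0.34,0],-7.5],[[-0.048,-0.4,0],-7.5],[[-0.048,-0.44,0],-7.5],[[-0.048,-0.463,0],-7.5],[[-0.048,-0.463,0.05],-7.5],[[-0.048,-0.463,0.08],-7.5],[[-0.048,-0.463,0.08],-7.5]]' 0.05; python3 -c "
from h import *
st(); tails(snap('wrist'))"
```

```text
clock: 44.45
tool_pos: [0.4994, -0.0443, 0.2305]
orientation: [[-0.996, -0.087, -0.005], [-0.087, 0.996, 0.001], [0.005, 0.001, -1.0]]
force: [-0.2, -0.2, 0.9]
opening: 0.0501
grasp_force: 0.0
t 44.45 p [ 0.4994 -0.0443  0.2305] x [-0.996 -0.087  0.005] y [-0.087  0.996  0.001] z [-0.005  0.001 -1.   ] F [-0.2 -0.2  0.9] op 0.0501 g 0.0 q [  -9.3   15.4   99.6   -0.    65.3 -104.2]
tail: centre [-0.0237 -0.0662] z 0.0346 rel yaw -0.3 len 41.0 w 34.2 -> end px -0.0442
tail: centre [-0.025  -0.0002] z 0.0346 rel yaw -1.0 len 38.6 w 34.0 -> end px -0.0443
```

```bash
python3 -m pendant '[[[0,0,0.04],0],[[0,0,0.075],0],[[0,0,0.1],0],[[0,0,0.1095],0],[[0,0,0.1095],0],[[0,0,0.1095],0]]' 0.05; python3 -m pendant '[[[0,0,0],0],[[0,0,0],0],[[0,0,0],0],[[0,0,0],0],[[0,0,-0.001],0],[[0.005,0,-0.0015],0],[[0.015,0,-0.0015],0],[[0.03,0,-0.0015],0],[[0.045,0,-0.0015],0],[[0.06,0,-0.0015],0],[[0.075,0,-0.0015],0],[[0.095,0,-0.0015],0]]' 0.02 25; python3 -m pendant '[[[0.01,0,0],0],[[0.01,0,-0.03],0],[[0.01,0,-0.05],0],[[0.01,0,-0.05],0],[[0.01,0,-0.05],0]]'; python3 -c "
from h import *; np.set_printoptions(suppress=True,precision=4)
held(snap('wrist')); print(tags(snap('scene'),.008,.12,(.4,.6,.2,.6)))"
```

```text
clock: 45.25
tool_pos: [0.5009, -0.0444, 0.1245]
orientation: [[-0.996, -0.087, 0.002], [-0.087, 0.996, -0.0], [-0.002, -0.001, -1.0]]
force: [0.4, -0.4, -0.1]
opening: 0.0502
grasp_force: 0.0
clock: 46.75
tool_pos: [0.4053, -0.0527, 0.125]
orientation: [[-0.996, -0.087, 0.0], [-0.087, 0.996, -0.0], [-0.0, -0.0, -1.0]]
force: [0.5, -0.4, -0.5]
opening: 0.0334
grasp_force: 24.9
clock: 47.38
tool_pos: [0.3955, -0.0534, 0.1741]
orientation: [[-0.996, -0.087, -0.001], [-0.087, 0.996, 0.0], [0.001, 0.0, -1.0]]
force: [0.4, -0.2, -0.5]
opening: 0.0339
grasp_force: 24.9
t 47.42 p [ 0.3954 -0.0534  0.1739] x [-0.996 -0.087  0.001] y [-0.087  0.996  0.   ] z [-0.001  0.    -1.   ] F [ 0.2 -0.  -0.6] op 0.0338 g 24.9 q [ -13.     7.8  117.8   -0.    54.4 -108. ]
held: centre [-0.1194  0.0024] z 0.0848 yaw 4.8 (61.1 x 34.7) tail px -0.1499
held: centre [-0.0524  0.0007] z 0.0848 yaw -86.7 (33.6 x 26.0) tail px -0.0654
[[  0.5106   0.4174   0.0156  -3.8431 112.8521  34.1862 261.     380.0421
  222.5364]]
```

```bash
python3 -m pendant '[[[0,0.04,0],0],[[-0.02,0.08,0],2],[[-0.04,0.13,0],4],[[-0.06,0.18,0],7.5],[[-0.08,0.23,0],7.5],[[-0.1,0.28,0],7.5],[[-0.113,0.33,0],7.5],[[-0.113,0.37,0],7.5],[[-0.113,0.399,0],7.5],[[-0.113,0.399,0.02],7.5],[[-0.113,0.399,0.04],7.5],[[-0.113,0.399,0.05],7.5]]'; python3 -m pendant '[[[0,0,0.008],0],[[0,0,0.014],0],[[0,0,0.018],0],[[0,0,0.018],0]]';  python3 -c "
from h import *; np.set_printoptions(suppress=True,precision=4)
st(); print(tags(snap('wrist'),.008,.12,(.4,.7,.2,.6)))"
```

```text
clock: 48.98
tool_pos: [0.473, 0.3536, 0.1228]
orientation: [[-0.999, 0.044, -0.002], [0.044, 0.999, -0.001], [0.002, -0.002, -1.0]]
force: [0.8, -0.1, -0.0]
opening: 0.0334
grasp_force: 24.9
clock: 49.48
tool_pos: [0.4735, 0.3538, 0.1067]
orientation: [[-0.999, 0.044, -0.0], [0.044, 0.999, 0.0], [0.0, -0.0, -1.0]]
force: [-0.5, -0.6, -0.2]
opening: 0.0334
grasp_force: 24.9
t 49.48 p [0.4735 0.3538 0.1067] x [-0.999  0.044  0.   ] y [ 0.044  0.999 -0.   ] z [-0.  0. -1.] F [-0.5 -0.6 -0.2] op 0.0334 g 24.9 q [ 33.2  35.2  89.3   0.   55.4 -54.3]
[[   0.4743    0.4218    0.0167   -3.1831   40.6069   34.1173 4181.
   376.6183  227.3815]
 [   0.4843    0.3546    0.0175   -3.0787   60.8541   33.5222 4786.
   258.4371  246.9455]
 [   0.5509    0.3503    0.0174   88.9597   33.8385   26.2719 1747.
   254.775   349.723 ]]
```

```bash
python3 -m pendant '[[[0,0,0.0008],0],[[0,0,0.0008],0],[[0,0,0.0008],0],[[0,0,-0.03],0],[[0,0,-0.08],0],[[0,0,-0.13],0],[[0,0,-0.18],0],[[0,0,-0.2],0],[[0,0,-0.2],0]]' 0.05; python3 -m pendant '[[[0,-0.05,0],-2],[[0,-0.1,0],-5],[[-0.01,-0.16,0],-7.5],[[-0.02,-0.22,0],-7.5],[[-0.03,-0.28,0],-7.5],[[-0.04,-0.34,0],-7.5],[[-0.053,-0.4,0],-7.5],[[-0.053,-0.44,0],-7.5],[[-0.053,-0.462,0],-7.5],[[-0.053,-0.462,0.05],-7.5],[[-0.053,-0.462,0.08],-7.5],[[-0.053,-0.462,0.08],-7.5]]' 0.05; python3 -c "
from h import *; np.set_printoptions(suppress=True,precision=4)
st(); tails(snap('wrist')); print(tags(snap('scene'),.008,.12,(.4,.6,.2,.6)))"
```

```text
clock: 50.65
tool_pos: [0.4736, 0.3539, 0.3081]
orientation: [[-0.999, 0.044, 0.002], [0.044, 0.999, 0.002], [-0.002, 0.002, -1.0]]
force: [-0.2, -0.3, 0.2]
opening: 0.0499
grasp_force: 0.0
clock: 52.15
tool_pos: [0.5052, -0.1098, 0.2239]
orientation: [[-0.996, -0.087, -0.006], [-0.087, 0.996, 0.002], [0.005, 0.002, -1.0]]
force: [-1.0, 0.2, 0.8]
opening: 0.0503
grasp_force: 0.0
t 52.15 p [ 0.5052 -0.1098  0.2239] x [-0.996 -0.087  0.005] y [-0.087  0.996  0.002] z [-0.006  0.002 -1.   ] F [-1.   0.2  0.8] op 0.0503 g 0.0 q [ -16.3   17.8   97.5   -0.    65.1 -111.3]
tail: centre [-0.0249 -0.0664] z 0.0346 rel yaw -1.0 len 39.0 w 33.7 -> end px -0.0444
[[  0.5109   0.4169   0.0153  -4.4002 112.6478  35.5275 263.     379.9772
  222.6502]
 [  0.5297   0.3632   0.0154  -3.2751 113.7037  35.3433 269.     365.1859
  226.0669]]
```

```bash
python3 -m pendant '[[[0,0,0.04],0],[[0,0,0.075],0],[[0,0,0.095],0],[[0,0,0.104],0],[[0,0,0.104],0],[[0,0,0.104],0]]' 0.05; python3 -m pendant '[[[0,0,0],0],[[0,0,0],0],[[0,0,0],0],[[0,0,0],0],[[0,0,-0.001],0],[[0.005,0,-0.0015],0],[[0.015,0,-0.0015],0],[[0.03,0,-0.0015],0],[[0.045,0,-0.0015],0],[[0.06,0,-0.0015],0],[[0.075,0,-0.0015],0],[[0.095,0,-0.0015],0]]' 0.02 25; python3 -m pendant '[[[0.01,0,0],0],[[0.01,0,-0.03],0],[[0.01,0,-0.05],0],[[0.01,0,-0.05],0],[[0.01,0,-0.05],0]]'; python3 -c "
from h import *; np.set_printoptions(suppress=True,precision=4)
held(snap('wrist')); print(tags(snap('scene'),.008,.12,(.4,.6,.2,.6)))
print(tags(snap('side'),.008,.12,(.4,.6,.2,.6)))"
```

```text
clock: 53.0
tool_pos: [0.5068, -0.1102, 0.1239]
orientation: [[-0.996, -0.087, 0.002], [-0.087, 0.996, -0.001], [-0.002, -0.001, -1.0]]
force: [-0.4, 0.1, 0.4]
opening: 0.0504
grasp_force: 0.0
clock: 54.5
tool_pos: [0.4113, -0.1184, 0.1245]
orientation: [[-0.996, -0.087, 0.0], [-0.087, 0.996, -0.0], [-0.0, -0.0, -1.0]]
force: [-0.0, -0.3, -0.9]
opening: 0.0334
grasp_force: 24.9
clock: 55.12
tool_pos: [0.4015, -0.1191, 0.1735]
orientation: [[-0.996, -0.087, -0.001], [-0.087, 0.996, 0.0], [0.001, 0.0, -1.0]]
force: [-0.9, -0.2, 0.0]
opening: 0.0339
grasp_force: 24.9
t 55.17 p [ 0.4014 -0.1191  0.1734] x [-0.996 -0.087  0.001] y [-0.087  0.996  0.001] z [-0.001  0.    -1.   ] F [ 0.2  0.  -1.2] op 0.0336 g 24.9 q [ -21.5   10.3  115.    -0.    54.8 -116.5]
held: centre [-0.1195 -0.0638] z 0.0849 yaw 4.3 (60.4 x 33.9) tail px -0.1497
held: centre [-0.0524 -0.0648] z 0.0849 yaw -84.0 (33.7 x 27.1) tail px -0.0660
[[  0.5115   0.4176   0.0156  -3.7348 113.2437  35.0223 260.     380.0308
  222.5154]
 [  0.531    0.364    0.0156  -3.9646 112.5368  35.1728 265.     365.2453
  226.0679]]
[]
```

```bash
python3 -m pendant '[[[0,0.04,0],0],[[-0.02,0.08,0],2],[[-0.04,0.13,0],4],[[-0.06,0.18,0],7.5],[[-0.08,0.23,0],7.5],[[-0.1,0.28,0],7.5],[[-0.107,0.33,0],7.5],[[-0.107,0.37,0],7.5],[[-0.107,0.399,0],7.5],[[-0.107,0.399,0.02],7.5],[[-0.107,0.399,0.04],7.5],[[-0.107,0.399,0.05],7.5]]'; python3 -m pendant '[[[0,0,0.008],0],[[0,0,0.014],0],[[0,0,0.017],0],[[0,0,0.017],0]]';  python3 -c "
from h import *; np.set_printoptions(suppress=True,precision=4)
st(); print(tags(snap('wrist'),.008,.12,(.4,.7,.2,.6)))"
```

```text
clock: 56.78
tool_pos: [0.473, 0.2875, 0.1226]
orientation: [[-0.999, 0.044, -0.002], [0.044, 0.999, -0.001], [0.002, -0.001, -1.0]]
force: [-0.2, 0.1, 0.3]
opening: 0.0339
grasp_force: 24.9
clock: 57.28
tool_pos: [0.4735, 0.2876, 0.1073]
orientation: [[-0.999, 0.044, 0.0], [0.044, 0.999, 0.0], [-0.0, 0.0, -1.0]]
force: [-0.9, -0.3, 0.0]
opening: 0.0339
grasp_force: 24.9
t 57.27 p [0.4735 0.2876 0.1073] x [-0.999  0.044 -0.   ] y [0.044 0.999 0.   ] z [ 0.  0. -1.] F [-0.9 -0.3  0. ] op 0.0339 g 24.9 q [ 27.5  31.4  95.8   0.   52.9 -60. ]
[[   0.4874    0.4205    0.0167   -2.8507   67.155    34.973  5590.
   485.9233  245.2617]
 [   0.4841    0.2886    0.0186   -3.0002   60.9297   33.8976 5732.
   257.2901  247.7017]
 [   0.4871    0.3686    0.0167   85.6812   34.1969   27.8773 2415.
   399.2389  243.4704]
 [   0.5509    0.2848    0.0187   88.225    33.64     26.6457 1843.
   255.7347  350.3294]
 [   0.5545    0.4189    0.0169   87.4587   30.0028   19.0963 1126.
   473.6128  345.4343]]
```

```bash
python3 -m pendant '[[[0,0,0.0015],0],[[0,0,0.0018],0],[[0,0,0.0018],0]]'; python3 -m pendant '[[[0,0,0],0],[[0,0,0],0],[[0,0,0],0],[[0,0,-0.03],0],[[0,0,-0.08],0],[[0,0,-0.13],0],[[-0.05,0.04,-0.18],0],[[-0.08,0.06,-0.22],0],[[-0.08,0.06,-0.22],0],[[-0.08,0.06,-0.22],0]]' 0.05; python3 -c "
from h import *; np.set_printoptions(suppress=True,precision=4)
st(); s=snap('wrist'); cv2.imwrite('pics/w9.png',cv2.resize(s['color'][:,:,::-1],(800,600))); print(tags(s,.008,.12,(.4,.65,.2,.6)))
s=snap('scene'); cv2.imwrite('pics/s9.png',cv2.resize(s['color'][:,:,::-1],(800,600)))"
```

```text
clock: 57.7
tool_pos: [0.4735, 0.2876, 0.1055]
orientation: [[-0.999, 0.044, 0.0], [0.044, 0.999, 0.0], [-0.0, 0.0, -1.0]]
force: [0.4, 0.8, -0.8]
opening: 0.034
grasp_force: 24.9
clock: 58.95
tool_pos: [0.5559, 0.3439, 0.3244]
orientation: [[-0.999, 0.044, -0.001], [0.044, 0.999, -0.001], [0.001, -0.001, -1.0]]
force: [-0.6, 0.1, -0.6]
opening: 0.0503
grasp_force: 0.0
t 58.95 p [0.5559 0.3439 0.3244] x [-0.999  0.044  0.001] y [ 0.044  0.999 -0.001] z [-0.001 -0.001 -1.   ] F [-0.6  0.1 -0.6] op 0.0503 g 0.0 q [ 28.5  30.1  66.3  -0.   83.7 -59. ]
[[   0.5091    0.4198    0.0166   -3.4196  108.6099   34.0159 2920.
   320.0654  114.5555]
 [   0.5093    0.2872    0.0165   -3.8189  110.0568   34.1346 2833.
   205.4899  119.2541]
 [   0.529     0.3662    0.0166   -3.9357  108.9214   34.0705 2722.
   274.1609  133.9971]
 [   0.6439    0.3119    0.0148   64.737    25.1712    3.2281   41.
   233.8293  229.561 ]
 [   0.646     0.305     0.0281   86.9498   30.5716    9.054   148.
   224.8311  235.5541]]
```

View pics/w9.png

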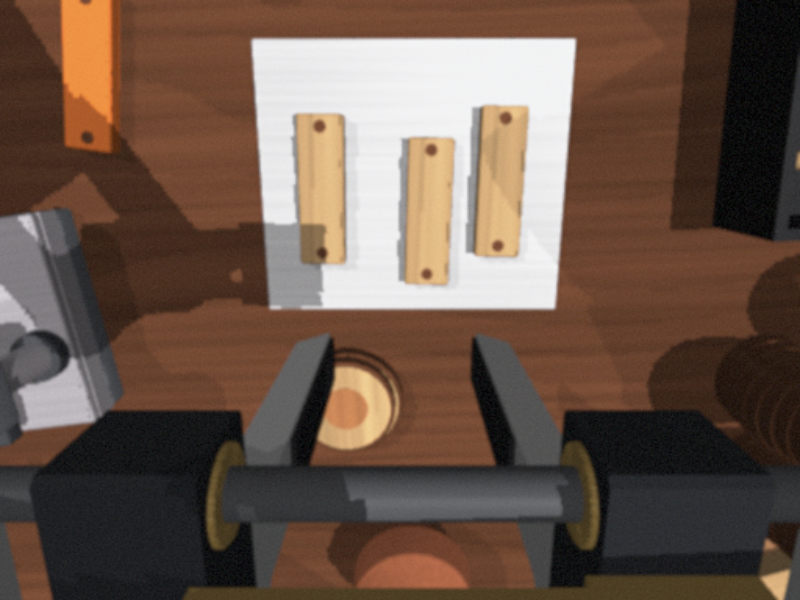

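View pics/s9.png

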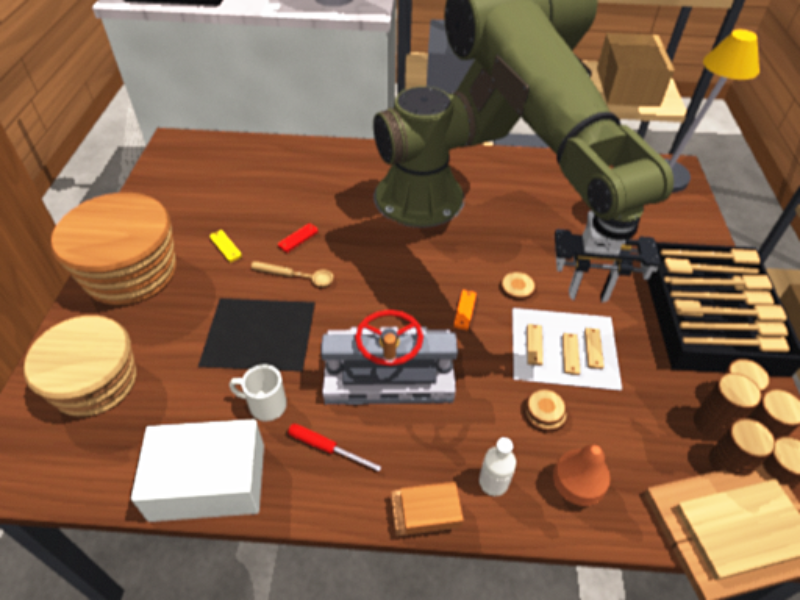

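All three tags lie flat and apart on the sheet, at (320,188), (430,210) and (500,180) in the wrist view. In the scene view the wheel handle is back at its start place (390,345) and the bystanders are unmoved.

```bash
python3 -c "
from plant import manip
print(manip.close_job())"
```

```text
the job is handed in; nothing more can be done
None
```

I pressed all three tags with a full turn of the wheel and turned it back. The tags now lie flat and apart on the metal sheet, the bystanders look unmoved in the last picture, and the job is handed in at about 59 s, though no verdict came back.

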